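# Lay the tall housing down against the stop bar

## Task

The tall blue housing stands on the inspection plate with its open end up. Put a fingertip into the open end, tip the housing over away from the stop bar and ease it down gently onto its side on the mat - do not pick it up and do not let it drop - then push it along the mat until its foot end sits flush against the stop bar. Leave everything else on the bench where it is.

Things in the scene. Friction and masses are not known exactly. Their poses are not given: they have to be found in the camera images.
- housing: Tall blue aluminium housing, a rectangular tube open at both ends: 56 (x) x 90 (y) x 140 (z, tube axis) mm, walls 3, mouth 50 x 84 inside, 0.24-0.48 kg, loose. Origin: centre of its foot end. Starts standing on the mat: z from foot to mouth, x towards the stop bar. Topples by itself once leaned 22 degrees. Laid down properly its x points up and its z away from the stop bar.
- housing_heel (a point): Middle of the housing's lower foot edge on the side away from the stop bar (-28 mm in the housing's x): the edge it pivots on as it is tipped.
- housing_mouth (a point): Centre of the housing's open mouth, 140 mm above its origin along its z.
- plate: Fixed aluminium inspection plate on the bench, 280 (x) x 170 (y) x 12 mm, with a dark green rubber mat whose top is 15 mm above the bench and a steel stop bar (150 wide, 42 above the mat) bolted across its end on the robot's left. Origin: centre of its underside; x points towards the stop bar, to the robot's left (yaw 1.3 to 2.0 rad).
- stop_face (a point): On the fixed plate: centre of the foot of the stop bar's face that looks at the housing (110 mm from the plate's origin in x), at mat height (15 mm over the bench). Axes as the plate's: x points into the bar, y along it.
- solvent: Bystander, loose, to be left alone: amber glass bottle with black cap and paper label, 48 diameter x 115 tall mm. Origin: centre of its underside.
- blower: Bystander, loose, to be left alone: red rubber dust blower standing nozzle up, 56 diameter x 110 tall mm. Origin: centre of its underside.
- end_panel: Bystander, loose, to be left alone: black plastic end panel of the housing lying flat, 90 x 56 x 7 mm. Origin: centre of its underside.
- sample_box: Bystander, loose, to be left alone: clear open plastic sample box, 85 x 60 x 22 mm. Origin: centre of its underside.
- dish: Bystander, loose, to be left alone: shallow glass dish, 90 diameter x 16 tall mm. Origin: centre of its underside.
- loupe: Bystander, loose, to be left alone: black loupe (magnifier) standing, 42 diameter x 42 tall mm. Origin: centre of its underside.
- driver: Bystander, loose, to be left alone: yellow-handled screwdriver lying flat, 160 long mm. Origin: centre of its underside (screwdriver: middle of its length).

How it is judged (in metres and radians):
On the way, in this order (a step that is already met when the one before it is completed fails the run):
1. halfway over, the housing is carried by the fingers (angle between housing's own z axis and vertical between 0.8 and 1.3 rad and contact force between the fingers and housing above 0.2 N), for 0.3 s.
2. the housing has been tipped over and lies on its side on the mat, stop side up (angle between housing's own x axis and vertical below 0.06 rad and angle between housing's own z axis and vertical above 1.51 rad and z of housing in the frame of stop_face between 0.023 and 0.033 m), for 0.2 s.
At the end, for the whole second after the job is handed in: The housing lies flat on the mat on its side (within 0.06 rad), the side that faced the stop bar now up; its foot end is against the stop bar (gap at its middle under 5 mm, square to the bar within 0.05 rad, centred on it within 35 mm); it is at rest and released (all of step 2 and x of housing in the frame of stop_face above -0.005 m and angle between the z axis of housing and the x axis of plate, either way round below 0.05 rad and y of housing in the frame of stop_face between -0.035 and 0.035 m and linear speed of housing below 0.01 m/s and angular speed of housing below 0.08 rad/s); the robot touches nothing.
It fails at once if the housing drops onto its side instead of being eased down: once leaned past 65 degrees it turns faster than 3 rad/s (angle between housing's own z axis and vertical above 1.13 rad and angular speed of housing above 3 rad/s).
It fails at once if the housing is lifted: its pivot foot edge rises more than 12 mm off the mat (height (world z) of housing_heel above 0.027 m).
It fails at once if a bystander is moved by more than 20 mm (distance of any of solvent, blower, end_panel, sample_box, dish, loupe, driver from where it was at the start of the episode above 0.02 m).
It also fails if it takes over 61 s, if anything falls off the work surface, if the arm or the gripper's body presses on something with over 40 N, if the wrist force passes 120 N, or if a joint passes its speed limit or range.

## Robot

A 6-joint arm with a two-finger parallel gripper is mounted at the origin on the work surface. World frame = base frame: x ahead of the robot, y to its left, z up, the work surface at z = 0. Lengths are in mm, angles in rad, forces in N, time in s.
With the tool pointing down it reaches from about 275 to 1000 mm from the base axis. Payload 8.4 kg.
Tool frame: the origin (TCP) lies on the centre line of the jaws, within the pads' length; the fingertips stand r.tip_reach ahead of it and the grasp point (between the pads) lies 3 mm ahead of it (r.tip_reach is the distance from the TCP to the fingertips, in mm); z points along the fingers, y is the direction in which the jaws open and shut (so a half turn about z gives the same grasp; the last joint's range is limited). The gripper opens to 85 mm and grips with 20 to 120 N. Pads are 22 mm wide; open, the fingers measure 114 mm over their backs; the gripper's body (76 mm by 85 mm) begins 54 mm behind the grasp point. The pads swing forward as they close: fully open they stand 13 mm farther back than shut.
Start: joints at [1.166, 0.353, 1.633, -0, 1.155, -0.002], TCP at [244.996, 574.983, 253.281] pointing down, gripper open.
Joint ranges: [-2.63, 2.63], [-0.92, 2.1], [0.06, 2.66], [-1.3, 4.44], [0, 2.69], [-3.02, 3.02]. Speed limits (rad/s): [2.22, 2.22, 2.79, 3.14, 3.14, 3.14].

## Interface

Orientations are given as [roll, pitch, yaw] about the fixed x, y, z axes, in that order (R = Rz(yaw) Ry(pitch) Rx(roll)).
In Python, from rig import sense, optics, r, nets gives the robot as it stands. The module is installed in compiled form; this text tells all that it offers.
- The arm moves only by the tool carry_out, never from a script. Its argument "increments" is a list that holds one entry, the list of rows, each a list of 6 numbers: the shift along the tool's x, y, z normalised to -1 to 1, where 1 is 40 cm, then the turn, a rotation vector about the tool's x, y, z normalised to -1 to 1, where 1 is 60 degrees. A call has 1 to 5 rows; each row is the pose to reach, as a shift and turn from the pose commanded when the call began, along the tool's axes at that moment; what a row does not reach only later rows make up. A row lasts 1/12 s, in which the tool goes at most 41.7 mm and 7.16 degrees, less where a joint would pass 70% of its speed; a pose out of reach is approached as far as the arm can. A call with a number of a shift or a turn outside -1 to 1 is refused whole. A call with a gripper value outside its range is refused whole. "hand" is the closure, from 0 (fully open) to 1 (shut), set as the call begins (left out, the last holds). The fingers move at their own pace and stop on an object; "squeeze" is the grip in N (left out, the last holds). Time passes only in rows, so rows that repeat a pose let the fingers close. It gives the time, the measured TCP pose, the force and the opening at its end, in the units of the state.
- sense(): the state, without advancing time (a new reading comes with each control period).
- optics.grab_frame(name): name is "scene" or "top"; returns a dict with "img" (480x640x3 uint8, red, green, blue), "range_z" (480x640 float32, mm along the optical axis (not along the pixel's ray), 0 where there is no reading), "fov_y" (degrees; the focal length in pixels is half the picture's height over the tangent of half this angle, whatever the lens; pixels are square), "cx", "cy" (the principal point, pixels), "k1" (the pictures are not rectified: a ray, as slopes to the right and down, at radius r is drawn at 1 + k1 r^2 times it, then the intrinsics apply), "R" (3x3) and "t" (3): a world point X has camera coordinates R X + t. Camera axes: x right, y down, z forward; pixel columns grow to the right and rows downward; lengths in mm; the calibration is good to about 2 mm. A picture is of the moment at which its call begins.
- r.sign_off(): hands the job in, once; it reports no verdict.
Trained networks look in the newest picture that a camera, given by its name, has taken for a name from the list of things; names that differ only in an ending like _2 or _b are one class to them, and where a whole thing is asked for, a point or a joint stands for the part that bears it (a point fixed in the world has none). Each returns a list of dicts, best first, with "confidence" (0 to 1); they miss things now and then, are a little off and sometimes report something else, mostly with a low value. They report only what shows in the picture. A call takes as long as a camera call.
- nets.trace(target, camera): "mask" (480x640 bool, what is visible of it).
- nets.tip_of(target, camera): "point" ([x, y, z] in mm, in world coordinates, good to about 4 mm: a listed point, or the origin of a listed thing).
The state is a dict: "clock": time; "qpos": joint angles; "qvel": joint speeds; "joint_efforts": joint torques, N m; "eef_pos": TCP position; "tcp_rot": TCP orientation; "contact_force": force on the tool from outside, world axes, zero at the start; "wrist_torque": the same for the moment, N m; "opening": opening from 0.0 (shut) to 1.0 (fully open).
Only numpy, scipy, OpenCV 4.12 (cv2) and the standard library are available. Lean on these libraries where they do the work, as an engineer would, in place of code of your own. Each camera call takes 0.05 s, during which the arm holds its last target.

## Working session

There is one attempt and no reset: what is moved stays moved. The work goes in short steps, Python scripts to look and compute and a tool call to move; the robot and the scene stay as the last step left them, time stands still between calls to the robot, and variables do not carry over. Pictures are saved under pics/ and viewed, and the job is handed in when it is done.

Besides the shell and the picture viewer there is one more tool, called after "Emit:" as name([rows], argument=value, ...), one row to a line, values as JSON. carry_out: Moves the arm, as the interface text tells. Its arguments: {"type":"object","properties":{"increments":{"type":"array","items":{"type":"array","items":{"type":"array","items":{"type":"number","minimum":-1,"maximum":1}}}},"hand":{"type":"number"},"squeeze":{"type":"number"}},"required":["increments"]}

```bash
mkdir -p pics; cat > h.py <<'E'
from rig import sense, optics, r, nets
import numpy as np, cv2
from scipy.spatial.transform import Rotation as Ro
def shot(n,fn=None):
    f=optics.grab_frame(n)
    if fn: cv2.imwrite('pics/'+fn,f['img'][:,:,::-1])
    return f
def world(f):
    h,w=f['range_z'].shape; F=h/2/np.tan(np.radians(f['fov_y']/2))
    K=np.array([[F,0,f['cx']],[0,F,f['cy']],[0,0,1.]])
    u,v=np.meshgrid(np.arange(w),np.arange(h))
    p=np.stack([u,v],-1).reshape(-1,1,2).astype(float)
    s=cv2.undistortPoints(p,K,np.array([f['k1'],0,0,0.])).reshape(h,w,2)
    z=f['range_z'].astype(float)
    C=np.stack([s[...,0]*z,s[...,1]*z,z],-1)
    W=(C-f['t'])@np.array(f['R'])
    W[z<=0]=np.nan
    return W
E
python3 - <<'E'
from h import *
print(sense()); print(r.tip_reach)
for n in('scene','top'):
    f=shot(n,n+'0.png'); print(n,f['fov_y'],f['k1'],-np.array(f['R']).T@f['t'])
    for t in ['housing','housing_heel','housing_mouth','plate','stop_face','solvent','blower','end_panel','sample_box','dish','loupe','driver']:
        print(t,[(np.round(d['point']),round(d['confidence'],2)) for d in nets.tip_of(t,n)][:2])
E
```

```text
{'clock': 0.0, 'qpos': array([ 1.16561027e+00,  3.53660876e-01,  1.63413181e+00,  1.38045039e-05,
        1.15516469e+00, -2.39807182e-03]), 'qvel': array([-0.00168812, -0.00043588,  0.00053384,  0.00074725, -0.00130631,
       -0.00020329]), 'joint_efforts': array([-1.37446295e-04, -6.05249763e+01, -3.42074847e+01, -1.01812143e-04,
        9.42165032e-03,  4.08831710e-06]), 'eef_pos': array([244.81474575, 574.58601137, 252.55469058]), 'tcp_rot': array([-3.14022797e+00, -1.58942506e-05,  2.73879908e+00]), 'contact_force': array([-0.42807627, -0.22238066, -0.34812252]), 'wrist_torque': array([-0.03103937, -0.02979383, -0.0261242 ]), 'opening': 1.0024997163690659}
22.0
scene 46.1363139279533 -0.05696506938012044 [1187.29725766  986.2356912   815.57292613]
housing [(array([568.,  -2.,  18.]), 0.57), (array([ 682., -388.,    2.]), 0.36)]
housing_heel [(array([574., -24.,  18.]), 0.83), (array([573.,   2., 153.]), 0.46)]
housing_mouth [(array([572.,   3., 152.]), 0.92)]
plate [(array([576., -63.,   3.]), 0.95), (array([ 682., -391.,    0.]), 0.69)]
stop_face [(array([567.,  44.,  16.]), 0
[... 457 characters left out ...]
709664013011 [ 367.27345988   51.40942443 1208.98830725]
housing [(array([572.,  -1.,  13.]), 0.76), (array([710., -69.,  -0.]), 0.5)]
housing_heel [(array([574., -30.,  14.]), 0.87), (array([629., 145.,  -0.]), 0.4)]
housing_mouth [(array([573.,   0., 154.]), 0.9), (array([573., -30.,  14.]), 0.17)]
plate [(array([581., -66.,   3.]), 0.94)]
stop_face [(array([566.,  35.,  16.]), 0.82)]
solvent [(array([494., 130.,   2.]), 0.84)]
blower [(array([630., 139.,   1.]), 0.7)]
end_panel [(array([707., -70.,   2.]), 0.71)]
sample_box [(array([ 433., -443.,   -3.]), 0.95)]
dish [(array([ 679., -389.,    1.]), 0.83)]
loupe [(array([550., 524.,   1.]), 0.67)]
driver [(array([431., 444.,  -2.]), 0.86)]
```

View pics/scene0.png

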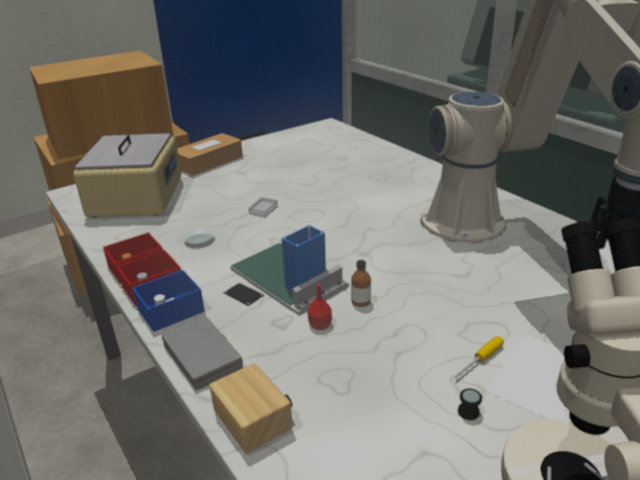

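View pics/top0.png

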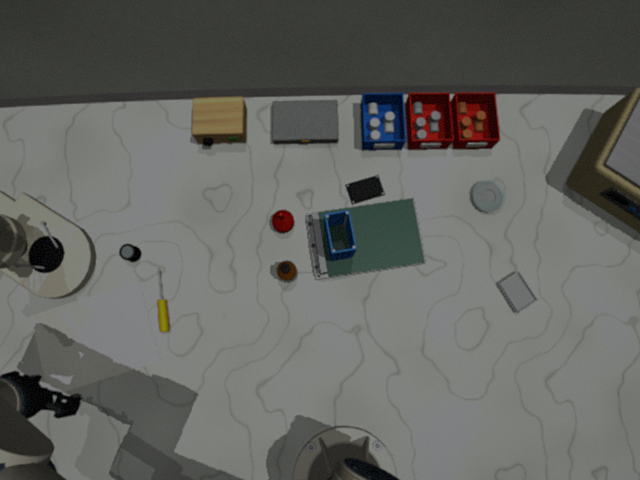

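```bash
python3 - <<'E'
from h import *
for n in('scene','top'):
    f=shot(n); W=world(f); 
    m=nets.trace('housing',n); m=m[0]['mask']
    x,y,z=W[...,0],W[...,1],W[...,2]
    top=(abs(z-155)<5)&(x>480)&(x<660)&(y>-90)&(y<90)
    P=W[top][:,:2].astype(np.float32); rc=cv2.minAreaRect(P); print(n,'mouth',len(P),rc,np.median(z[top]))
    bar=(abs(z-57)<4)&(x>450)&(x<720)&(y>20)&(y<110)
    P=W[bar][:,:2].astype(np.float32); rc=cv2.minAreaRect(P); print(n,'bar',len(P),rc,np.median(z[bar]))
    mat=(abs(z-15)<4)&(x>450)&(x<720)&(y>-260)&(y<60)
    P=W[mat][:,:2].astype(np.float32); rc=cv2.minAreaRect(P); print(n,'mat',len(P),rc,np.median(z[mat]))
E
```

```text
scene mouth 245 ((568.5548706054688, 3.6734161376953125), (95.59576416015625, 62.4986572265625), 8.154278755187988) 153.7229644599805
scene bar 381 ((564.009033203125, 38.977203369140625), (152.4634246826172, 46.424835205078125), 7.3985466957092285) 56.9158223178882
scene mat 1805 ((605.59375, -63.62062072753906), (221.46730041503906, 279.0381164550781), 7.989475727081299) 15.598081475357835
top mouth 210 ((566.852294921875, 3.2238121032714844), (90.46399688720703, 56.11410140991211), 9.145195007324219) 154.15103682904243
top bar 381 ((550.8934936523438, 53.55522918701172), (71.14056396484375, 159.8975372314453), 73.12164306640625) 56.43606452412963
top mat 5153 ((604.6906127929688, -63.65869140625), (227.3418426513672, 277.9123229980469), 7.5460100173950195) 14.53510295653063
```

The scene view shows the housing at (303,258), with the bar on its near side at (318,285), the blower at (319,310) and the solvent at (361,285). In the top view the mouth is at (340,234), the bar at (314,245) and the mat spans (325–425, 200–275). The far side of the mat is clear for tipping. Next I refine the geometry.

```bash
python3 - <<'E'
from h import *
for n in('scene','top'):
    f=shot(n); W=world(f); I=f['img'].astype(int)
    hsv=cv2.cvtColor(f['img'],cv2.COLOR_RGB2HSV)
    x,y,z=W[...,0],W[...,1],W[...,2]
    mat=(abs(z-15)<5)&(x>440)&(x<720)&(y>-260)&(y<60)&(hsv[...,0]>55)&(hsv[...,0]<95)&(hsv[...,1]>60)
    P=W[mat][:,:2].astype(np.float32); print(n,'mat',cv2.minAreaRect(P))
    bar=(abs(z-57)<3)&(x>440)&(x<720)&(y>10)&(y<90)&(hsv[...,1]<70)
    P=W[bar][:,:2].astype(np.float32); print('bar',cv2.minAreaRect(P))
    a=1.705; ex=np.array([np.cos(a),np.sin(a)]); ey=np.array([-ex[1],ex[0]])
    Q=P@np.stack([ex,ey],1); print('bar x pct',np.percentile(Q[:,0],[1,5,50,95,99]),'y',np.percentile(Q[:,1],[1,50,99]))
    P=W[mat][:,:2]; Q=P@np.stack([ex,ey],1); print('mat x',np.percentile(Q[:,0],[0.3,1,99,99.7]),'y',np.percentile(Q[:,1],[.3,1,99,99.7]))
    top=(abs(z-155)<6)&(x>480)&(x<660)&(y>-90)&(y<90)
    P=W[top][:,:2]; Q=P@np.stack([ex,ey],1); print('mouth x',np.percentile(Q[:,0],[.5,2,98,99.5]),'y',np.percentile(Q[:,1],[.5,2,98,99.5]))
E
```

```text
scene mat ((637.8016357421875, -103.85603332519531), (274.6854248046875, 132.18296813964844), 63.66167068481445)
bar ((564.2329711914062, 43.999732971191406), (152.98870849609375, 35.682464599609375), 8.317098617553711)
bar x pct [-36.71372114 -32.20425136 -23.07351879 -15.93199634 -14.67020742] y [-639.39481993 -567.71179619 -491.81521176]
mat x [-272.20451299 -269.29699778  -51.82711186  -44.22076884] y [-646.46630373 -645.08985953 -501.12193662 -496.27539733]
mouth x [-102.37767528 -102.11257594  -42.01029036  -41.03836041] y [-611.0792855  -610.37256999 -519.48589442 -518.49830273]
top mat ((594.770751953125, -77.01214599609375), (195.8848114013672, 240.60255432128906), 7.621860504150391)
bar ((560.5507202148438, 50.816017150878906), (149.02377319335938, 15.915291786193848), 7.488488674163818)
bar x pct [-32.51303691 -31.58800167 -24.69120158 -17.46572544 -16.89167225] y [-634.94874803 -560.32372176 -490.36845911]
mat x [-274.50442893 -272.99556658  -37.98580521  -36.68237013] y [-642.68900141 -641.45672454 -483.11352089 -482.27888252]
mouth x [-101.29876151 -100.65193849  -44.528635    -44.1910404 ] y [-607.83006349 -607.11167595 -517.35086584 -516.79078192]
```

Emit:
carry_out([
  [[0,0,-0.1,0,0,0],[0,0,-0.15,0,0,0]],
], hand=0.5)

```text
clock: 1.77
eef_pos: [245.1, 575.2, 315.3]
tcp_rot: [3.141, 0.0, 2.739]
contact_force: [1.7, 0.9, 0.4]
opening: 0.748
```

```bash
cat > plan.py <<'E'
from h import *
A=1.705; ex=np.array([np.cos(A),np.sin(A),0]); ey=np.array([-ex[1],ex[0],0]); ez=np.array([0,0,1.])
HEEL=-100.7*ex-562.3*ey+15*ez
REACH=20.
def pose(s,h,phi):   # fingertip centre at (s,h), tilt phi rad -> TCP pose
    z=np.sin(phi)*ex-np.cos(phi)*ez; y=-ey; x=np.cross(y,z)
    tip=HEEL-s*ex+h*ez
    return tip-REACH*z, np.stack([x,y,z],1)
def body(a,b,th,psi): # tip in housing frame
    s=b*np.sin(th)-a*np.cos(th); h=b*np.cos(th)+a*np.sin(th)
    return pose(s,h,th-psi)
def inc(targets,start=None):
    if start is None:
        st=sense(); p0=np.array(st['eef_pos']); R0=Ro.from_euler('xyz',st['tcp_rot']).as_matrix()
    else: p0,R0=start
    rows=[]
    for p,R in targets:
        d=R0.T@(p-p0)/400; w=Ro.from_matrix(R0.T@R).as_rotvec()/np.radians(60)
        rows.append([round(float(v),4) for v in [*d,*w]])
        print('  ',np.round(p),rows[-1], 'dist %.0f ang %.1f'%(np.linalg.norm(p-p0),np.degrees(np.linalg.norm(w)*np.radians(60))))
    return rows
def cur():
    st=sense(); print(st['clock'],np.round(st['eef_pos'],1),np.round(st['tcp_rot'],3),np.round(st['contact_force'],1),round(st['opening'],2),np.round(st['qpos'],2))
    # tip in (s,h,phi)
    p=np.array(st['eef_pos']);R=Ro.from_euler('xyz',st['tcp_rot']).as_matrix()
    t=p+REACH*R[:,2]-HEEL
    print('s %.1f lat %.1f h %.1f phi %.1f'%(-t@ex,t@ey,t[2],np.degrees(np.arctan2(R[:,2]@ex,-R[:,2]@ez))))
E
python3 - <<'E'
from plan import *
print(r.tip_reach,HEEL); cur()
psi=np.radians(25)
dirn=np.array([np.sin(psi),np.cos(psi)])
end=np.array([18.5,105])+95*dirn
print('above mouth'); inc([body(end[0],end[1],0,psi)])
E
```

```text
22.0 [570.71768753 -24.5581177   15.        ]
1.7667 [245.1 575.2 315.3] [3.141 0.    2.739] [1.7 0.9 0.4] 0.75 [ 1.17  0.3   1.56 -0.    1.27 -0.  ]
s -637.9 lat 242.5 h 280.3 phi 0.0
above mouth
   [562.  42. 224.] [-1.2508, -0.9162, 0.2273, 0.2155, -0.3788, 0.9709] dist 627 ang 63.9
```

Emit:
carry_out([
  [[-0.075,-0.055,0,0.012,-0.022,0.058],[-0.15,-0.11,0,0.025,-0.044,0.115],[-0.23,-0.165,0,0.038,-0.066,0.17],[-0.31,-0.225,0,0.05,-0.088,0.23],[-0.39,-0.285,0,0.065,-0.11,0.29]],
], hand=0.6)

```text
clock: 2.18
eef_pos: [344.4, 407.4, 313.5]
tcp_rot: [-3.092, 0.125, 2.435]
contact_force: [1.3, 0.6, 0.0]
opening: 0.403
```

```bash
cat > ab.py <<'E'
from plan import *
cur()
psi=np.radians(25)
end=np.array([18.5,105])+95*np.array([np.sin(psi),np.cos(psi)])
inc([body(end[0],end[1],0,psi)])
E
python3 ab.py
```

```text
2.1833 [344.4 407.4 313.5] [-3.092  0.125  2.435] [1.3 0.6 0. ] 0.4 [ 0.94  0.19  1.73 -0.13  1.29  0.12]
s -455.8 lat 165.6 h 278.6 phi -7.2
   [562.  42. 224.] [-0.9707, -0.3245, 0.3633, 0.1487, -0.267, 0.679] dist 434 ang 44.7
```

Emit:
carry_out([
  [[-0.09,-0.03,0.02,0.013,-0.024,0.06],[-0.18,-0.06,0.05,0.027,-0.048,0.12],[-0.27,-0.09,0.08,0.04,-0.072,0.185],[-0.36,-0.12,0.115,0.055,-0.096,0.25],[-0.45,-0.15,0.15,0.067,-0.12,0.31]],
])

```text
clock: 2.6
eef_pos: [445.4, 239.2, 279.0]
tcp_rot: [-3.085, 0.269, 2.111]
contact_force: [1.5, 0.9, 0.6]
opening: 0.406
```

```bash
python3 ab.py
```

```text
2.6 [445.4 239.2 279. ] [-3.085  0.269  2.111] [1.5 0.9 0.6] 0.41 [ 0.65  0.19  1.83 -0.28  1.23  0.23]
s -272.9 lat 87.8 h 244.8 phi -15.4
   [562.  42. 224.] [-0.5156, 0.0117, 0.2841, 0.0812, -0.1473, 0.3683] dist 236 ang 24.3
```

Emit:
carry_out([
  [[-0.085,0,0.035,0.013,-0.024,0.06],[-0.17,0,0.075,0.027,-0.05,0.125],[-0.26,0,0.12,0.04,-0.074,0.185],[-0.35,0.005,0.175,0.055,-0.1,0.25],[-0.43,0.01,0.23,0.07,-0.125,0.31]],
])

```text
clock: 3.02
eef_pos: [543.1, 75.6, 236.0]
tcp_rot: [-3.127, 0.413, 1.771]
contact_force: [-0.3, 0.7, 0.4]
opening: 0.4
```

```bash
python3 ab.py
```

```text
3.0167 [543.1  75.6 236. ] [-3.127  0.413  1.771] [-0.3  0.7  0.4] 0.4 [ 0.37  0.3   1.82 -0.45  1.15  0.38]
s -94.9 lat 13.8 h 202.6 phi -23.7
   [562.  42. 224.] [-0.0722, 0.0299, 0.0632, 0.0122, -0.0217, 0.058] dist 40 ang 3.8
```

Emit:
carry_out([
  [[-0.036,0.015,0.031,0.006,-0.011,0.029],[-0.072,0.03,0.063,0.012,-0.022,0.058],[-0.072,0.03,0.063,0.012,-0.022,0.058],[-0.072,0.03,0.063,0.012,-0.022,0.058]],
])

```text
clock: 3.35
eef_pos: [560.6, 43.4, 223.5]
tcp_rot: [-3.138, 0.435, 1.709]
contact_force: [0.2, 0.3, -0.1]
opening: 0.405
```

```bash
python3 - <<'E'
from plan import *
import runpy; runpy.run_path('ab.py')
psi=np.radians(25); D=np.array([np.sin(psi),np.cos(psi)])
print(); inc([body(*(np.array([18.5,105])+k*D),0,psi) for k in (70,45,25,10,0)])
for n in('scene','top'):
    f=shot(n)
    W=world(f); 
    im=f['img']
    c=im[130:360,180:440] if n=='scene' else im[170:310,240:440]
    cv2.imwrite('pics/%s1.png'%n,cv2.resize(c,None,fx=2.9,fy=2.5 if n=='scene' else 2.9)[:,:,::-1])
E
```

```text
3.35 [560.6  43.4 223.5] [-3.138  0.435  1.709] [ 0.2  0.3 -0.1] 0.4 [ 0.31  0.34  1.81 -0.48  1.13  0.41]
s -60.3 lat 0.9 h 190.4 phi -24.9
   [562.  42. 224.] [-0.0044, 0.0023, 0.0, -0.0019, -0.0009, 0.0031] dist 2 ang 0.2

   [563.  31. 202.] [-0.0045, 0.0024, 0.0625, -0.0019, -0.0009, 0.0031] dist 25 ang 0.2
   [565.  21. 179.] [-0.0045, 0.0025, 0.125, -0.0019, -0.0009, 0.0031] dist 50 ang 0.2
   [566.  13. 161.] [-0.0046, 0.0026, 0.175, -0.0019, -0.0009, 0.0031] dist 70 ang 0.2
   [567.   6. 147.] [-0.0046, 0.0027, 0.2125, -0.0019, -0.0009, 0.0031] dist 85 ang 0.2
   [567.   2. 138.] [-0.0046, 0.0027, 0.2375, -0.0019, -0.0009, 0.0031] dist 95 ang 0.2
```

View pics/scene1.png

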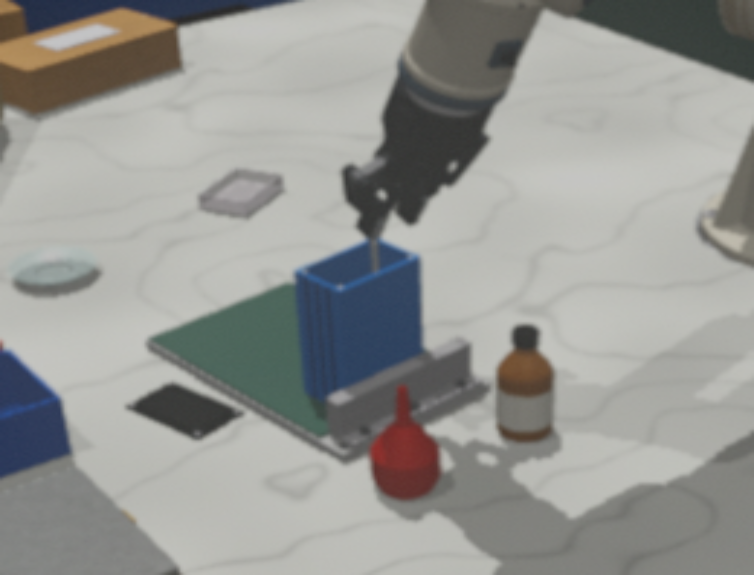

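View pics/top1.png

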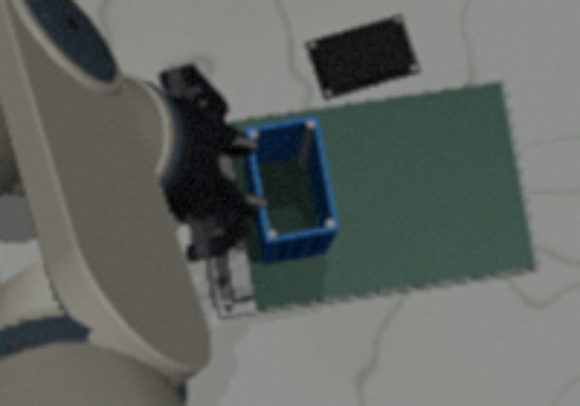

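The fingertips show above the mouth at (245,142) and (250,200) in the top crop, roughly centred on it across the plate, with the mouth's middle at about (290,180). I'll insert along the finger axis.

Emit:
carry_out([
  [[-0.0046,0.0025,0.0625,-0.002,-0.001,0.003],[-0.0046,0.0025,0.125,-0.002,-0.001,0.003],[-0.0046,0.0025,0.16,-0.002,-0.001,0.003],[-0.0046,0.0025,0.185,-0.002,-0.001,0.003],[-0.0046,0.0025,0.205,-0.002,-0.001,0.003]],
])

```text
clock: 3.87
eef_pos: [566.4, 8.6, 150.1]
tcp_rot: [3.14, 0.437, 1.707]
contact_force: [1.4, 0.4, 0.3]
opening: 0.399
```

```bash
cat > look.py <<'E'
from plan import *
import sys
t=sys.argv[1]; cur()
for n in('scene','top'):
    im=shot(n)['img']
    c=im[130:360,180:440] if n=='scene' else im[150:310,260:460]
    cv2.imwrite('pics/%s%s.png'%(n,t),cv2.resize(c,None,fx=2.5,fy=2.5)[:,:,::-1])
a=cv2.imread('pics/scene%s.png'%t); b=cv2.imread('pics/top%s.png'%t)
a=cv2.resize(a,(450,400)); b=cv2.resize(b,(350,280)); o=np.zeros((400,800,3),np.uint8); o[:,:450]=a; o[:280,450:]=b
cv2.imwrite('pics/both%s.png'%t,o)
E
python3 look.py 2
```

```text
3.8667 [566.4   8.6 150.1] [3.14  0.437 1.707] [1.4 0.4 0.3] 0.4 [ 0.25  0.42  1.87 -0.53  0.97  0.45]
s -25.0 lat -0.2 h 117.0 phi -25.0
```

View pics/both2.png

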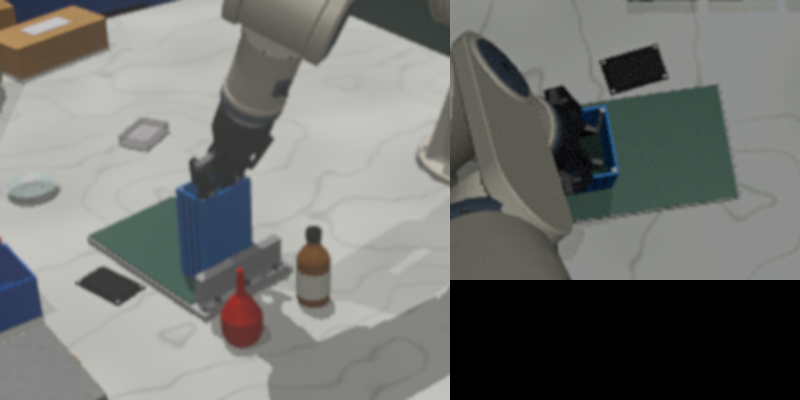

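The fingers are in the mouth and there is no contact force. Because the planned motion is a rigid rotation about the heel, every call can use the same numbers.

```bash
python3 - <<'E'
from plan import *
psi=np.radians(25)
st=body(24.5,117,0,psi)
for d in (2.4,3,4): inc([body(24.5,117,np.radians(d*k),psi) for k in range(1,6)],st)
E
```

```text
[567.   2. 151.] [-0.0142, -0.0, 0.0032, -0.0, 0.04, 0.0] dist 6 ang 2.4
   [568.  -3. 152.] [-0.0283, -0.0, 0.0069, -0.0, 0.08, 0.0] dist 12 ang 4.8
   [569.  -9. 153.] [-0.0422, -0.0, 0.0112, -0.0, 0.12, 0.0] dist 17 ang 7.2
   [569. -15. 154.] [-0.0559, 0.0, 0.0161, -0.0, 0.16, 0.0] dist 23 ang 9.6
   [570. -20. 154.] [-0.0694, -0.0, 0.0216, -0.0, 0.2, 0.0] dist 29 ang 12.0
   [567.   1. 152.] [-0.0178, -0.0, 0.004, 0.0, 0.05, 0.0] dist 7 ang 3.0
   [568.  -6. 153.] [-0.0353, -0.0, 0.009, 0.0, 0.1, 0.0] dist 15 ang 6.0
   [569. -13. 154.] [-0.0525, -0.0, 0.0149, -0.0, 0.15, 0.0] dist 22 ang 9.0
   [570. -20. 154.] [-0.0694, -0.0, 0.0216, -0.0, 0.2, 0.0] dist 29 ang 12.0
   [571. -28. 154.] [-0.0859, -0.0, 0.0292, -0.0, 0.25, 0.0] dist 36 ang 15.0
   [568.  -1. 152.] [-0.0236, -0.0, 0.0056, -0.0, 0.0667, -0.0] dist 10 ang 4.0
   [569. -11. 153.] [-0.0468, -0.0, 0.0128, -0.0, 0.1333, 0.0] dist 19 ang 8.0
   [570. -20. 154.] [-0.0694, -0.0, 0.0216, -0.0, 0.2, 0.0] dist 29 ang 12.0
   [571. -30. 154.] [-0.0913, -0.0, 0.032, -0.0, 0.2667, 0.0] dist 39 ang 16.0
   [573. -40. 153.] [-0.1125, -0.0, 0.0439, -0.0, 0.3333, -0.0] dist 48 ang 20.0
```

Emit:
carry_out([
  [[-0.014,0,0.003,0,0.04,0],[-0.028,0,0.007,0,0.08,0],[-0.042,0,0.011,0,0.12,0],[-0.056,0,0.016,0,0.16,0],[-0.0695,0,0.0215,0,0.2,0]],
])

```text
clock: 4.38
eef_pos: [571.3, -19.8, 155.8]
tcp_rot: [3.138, 0.225, 1.707]
contact_force: [0.0, -0.7, -0.5]
opening: 0.4
```

```bash
python3 look.py 3
```

```text
4.3833 [571.3 -19.8 155.8] [3.138 0.225 1.707] [ 0.  -0.7 -0.5] 0.4 [ 0.09  0.38  1.86 -0.29  0.91  0.13]
s -0.1 lat -1.3 h 121.3 phi -12.9
```

View pics/both3.png

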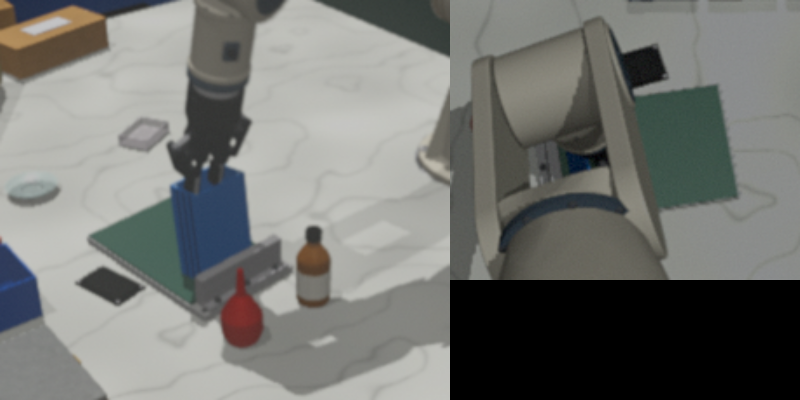

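The scene view shows the housing leaning away from the bar, with its top edge moved left to (175–240,180) and its foot still at (185,275). I'll continue the rotation.

Emit:
carry_out([
  [[-0.014,0,0.003,0,0.04,0],[-0.028,0,0.007,0,0.08,0],[-0.042,0,0.011,0,0.12,0],[-0.056,0,0.016,0,0.16,0],[-0.0695,0,0.0215,0,0.2,0]],
])

```text
clock: 4.9
eef_pos: [574.8, -48.5, 153.0]
tcp_rot: [3.14, 0.017, 1.707]
contact_force: [-0.3, -0.1, -0.5]
opening: 0.399
```

```bash
python3 look.py 4
```

```text
4.9 [574.8 -48.5 153. ] [3.14  0.017 1.707] [-0.3 -0.1 -0.5] 0.4 [-0.08  0.39  1.83 -0.02  0.92 -0.2 ]
s 24.6 lat -0.9 h 118.0 phi -1.0
```

View pics/both4.png

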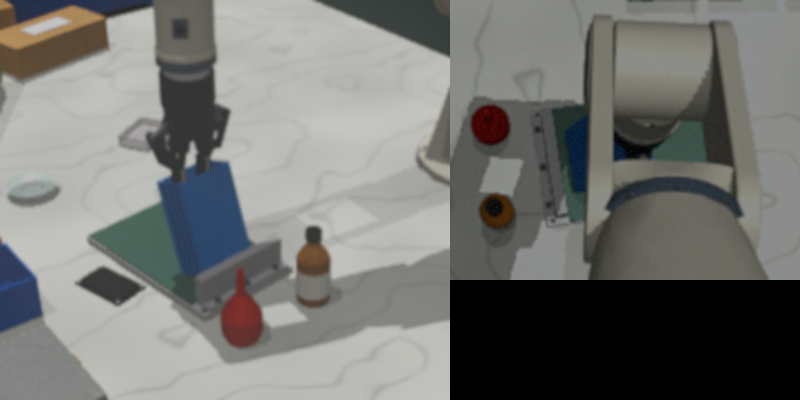

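Emit:
carry_out([
  [[-0.014,0,0.003,0,0.04,0],[-0.028,0,0.007,0,0.08,0],[-0.042,0,0.011,0,0.12,0],[-0.056,0,0.016,0,0.16,0],[-0.0695,0,0.0215,0,0.2,0]],
])

```text
clock: 5.42
eef_pos: [578.2, -76.1, 144.5]
tcp_rot: [3.141, -0.191, 1.707]
contact_force: [0.1, -0.1, 0.3]
opening: 0.4
```

```bash
python3 look.py 5
```

```text
5.4167 [578.2 -76.1 144.5] [ 3.141 -0.191  1.707] [ 0.1 -0.1  0.3] 0.4 [-0.23  0.45  1.78  0.21  1.   -0.49]
s 48.3 lat -0.6 h 109.8 phi 11.0
```

View pics/both5.png

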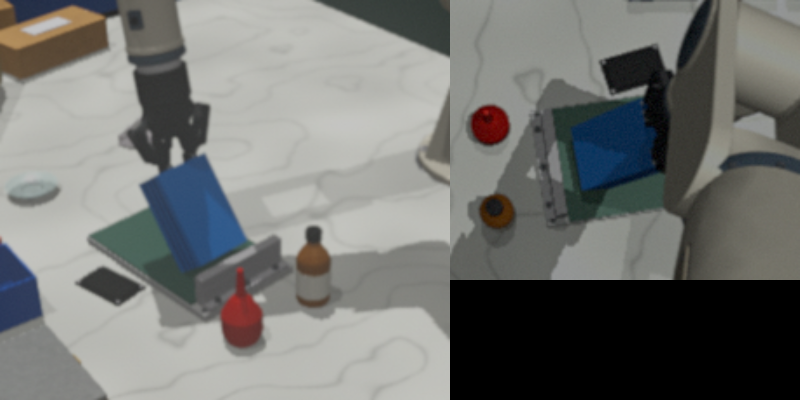

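```bash
cat > fit.py <<'E'
from plan import *
def fit(n='top'):
    f=shot(n); W=world(f); hsv=cv2.cvtColor(f['img'],cv2.COLOR_RGB2HSV)
    Q=W-HEEL; S=-Q@ex; L=Q@ey; H=Q[...,2]
    m=(hsv[...,0]>98)&(hsv[...,0]<125)&(hsv[...,1]>110)&(S>-110)&(S<190)&(abs(L)<90)&(H>4)&(H<150)
    m=cv2.erode(m.astype(np.uint8),np.ones((3,3)))>0
    P=np.stack([S[m],L[m],H[m]],1)
    # ransac plane
    rng=np.random.default_rng(0); best=None
    for _ in range(400):
        a,b,c=P[rng.choice(len(P),3,False)]; nn=np.cross(b-a,c-a); l=np.linalg.norm(nn)
        if l<1: continue
        nn/=l
        if abs(nn[1])>.35: continue
        k=abs((P-a)@nn)<2.5
        if best is None or k.sum()>best.sum(): best=k
    I=P[best]; c=I.mean(0); nn=np.linalg.svd(I-c)[2][2]; nn*=np.sign(nn[2]) if abs(nn[2])>.2 else -np.sign(nn[0])
    th=np.degrees(np.arctan2(nn[2],-nn[0]))
    print(n,len(P),len(I),'normal',np.round(nn,3),'theta %.1f latskew %.1f'%(th,np.degrees(np.arcsin(nn[1]))))
    t=np.radians(th); b=I[:,0]*np.sin(t)+I[:,2]*np.cos(t); a=-I[:,0]*np.cos(t)+I[:,2]*np.sin(t)
    print('  b range',np.percentile(b,[1,99]),'a med %.1f'%np.median(a),'L',np.percentile(I[:,1],[1,99]))
    # axis yaw via minAreaRect in plane coords
    rc=cv2.minAreaRect(np.stack([b,I[:,1]],1).astype(np.float32)); print('  rect',np.round(rc[0],1),np.round(rc[1],1),round(rc[2],1))
if __name__=='__main__':
    cur(); fit('top'); fit('scene')
E
python3 fit.py
```

```text
5.5167 [578.1 -77.4 143.8] [-3.141 -0.19   1.705] [ 0.5 -0.3  0.1] 0.4 [-0.23  0.45  1.78  0.21  1.   -0.49]
s 49.5 lat -0.3 h 109.1 phi 10.9
top 1542 1337 normal [-0.791  0.02   0.611] theta 37.7 latskew 1.1
  b range [  5.8831767  138.97644044] a med 55.8 L [-41.63408165  43.94372349]
  rect [72.2  1.4] [ 87.4 140.5] 88.8
scene 1882 1020 normal [-0.797  0.01   0.604] theta 37.2 latskew 0.6
  b range [  5.71494922 133.99591874] a med 55.1 L [-48.965129    33.64566346]
  rect [70.3 -8.1] [ 85.2 132.1] 88.7
```

The fit gives a housing tilt of 37.5°, with the heel still in place (face at 55.8 against 56 expected) and about 1° of skew. I'll continue at a gentle rate.

Emit:
carry_out([
  [[-0.014,0,0.003,0,0.04,0],[-0.028,0,0.007,0,0.08,0],[-0.042,0,0.011,0,0.12,0],[-0.056,0,0.016,0,0.16,0],[-0.0695,0,0.0215,0,0.2,0]],
])

```text
clock: 6.03
eef_pos: [581.7, -101.4, 130.7]
tcp_rot: [3.141, -0.401, 1.708]
contact_force: [-0.0, -1.6, 0.7]
opening: 0.4
```

```bash
python3 fit.py
```

```text
6.0333 [ 581.7 -101.4  130.7] [ 3.141 -0.401  1.708] [-0.  -1.6  0.7] 0.4 [-0.36  0.54  1.71  0.39  1.12 -0.71]
s 69.8 lat -0.6 h 97.3 phi 23.0
top 1896 1483 normal [-0.655  0.019  0.755] theta 49.1 latskew 1.1
  b range [  4.16384767 138.60608324] a med 55.4 L [-41.85220025  43.23740686]
  rect [71.7  0.7] [ 87.3 139.9] 89.0
scene 1948 1057 normal [-0.647  0.002  0.762] theta 49.7 latskew 0.1
  b range [  2.05620795 134.48732856] a med 55.6 L [-48.91178301  32.8131551 ]
  rect [68.4 -7.4] [ 85.3 135.5] 89.3
```

Emit:
carry_out([
  [[-0.014,0,0.003,0,0.04,0],[-0.028,0,0.007,0,0.08,0],[-0.042,0,0.011,0,0.12,0],[-0.056,0,0.016,0,0.16,0],[-0.056,0,0.016,0,0.16,0]],
])

```text
clock: 6.55
eef_pos: [583.6, -120.4, 114.7]
tcp_rot: [-3.14, -0.568, 1.705]
contact_force: [0.6, -1.6, 0.2]
opening: 0.402
```

```bash
python3 fit.py
```

```text
6.55 [ 583.6 -120.4  114.7] [-3.14  -0.568  1.705] [ 0.6 -1.6  0.2] 0.4 [-0.45  0.63  1.65  0.49  1.24 -0.84]
s 85.9 lat 0.1 h 82.8 phi 32.6
top 2054 1507 normal [-0.507  0.004  0.862] theta 59.5 latskew 0.2
  b range [  3.60840014 138.30247142] a med 55.4 L [-42.35864091  43.11068475]
  rect [70.8  0.5] [ 87.8 138.3] 89.8
scene 1902 982 normal [-0.507 -0.015  0.862] theta 59.5 latskew -0.8
  b range [  1.39516808 133.58562247] a med 56.5 L [-48.54345334  31.66649177]
  rect [68.6 -8.4] [ 84.1 138. ] 90.0
```

Emit:
carry_out([
  [[-0.014,0,0.003,0,0.04,0],[-0.028,0,0.007,0,0.08,0],[-0.042,0,0.011,0,0.12,0],[-0.056,0,0.016,0,0.16,0],[-0.056,0,0.016,0,0.16,0]],
])

```text
clock: 7.07
eef_pos: [585.8, -135.5, 97.3]
tcp_rot: [-3.14, -0.736, 1.705]
contact_force: [-0.4, -2.0, -0.6]
opening: 0.401
```

```bash
python3 fit.py; python3 look.py 6
```

```text
7.0667 [ 585.8 -135.5   97.3] [-3.14  -0.736  1.705] [-0.4 -2.  -0.6] 0.4 [-0.52  0.74  1.57  0.57  1.37 -0.93]
s 98.5 lat -0.1 h 67.5 phi 42.2
top 2020 1468 normal [-0.359  0.002  0.933] theta 68.9 latskew 0.1
  b range [  3.85876617 136.814737  ] a med 55.3 L [-42.06451253  43.71260851]
  rect [71.2  0.7] [138.2  88.2] 0.2
scene 1891 933 normal [-0.365 -0.014  0.931] theta 68.6 latskew -0.8
  b range [  1.18102636 134.95518757] a med 55.7 L [-48.77789103  33.20108583]
  rect [69. -8.] [ 85.5 139.9] 88.9
7.1667 [ 586.1 -134.9   98.4] [ 3.142 -0.734  1.707] [-0.3 -0.2 -1.6] 0.4 [-0.52  0.74  1.58  0.57  1.37 -0.93]
s 98.0 lat -0.5 h 68.5 phi 42.1
```

View pics/both6.png

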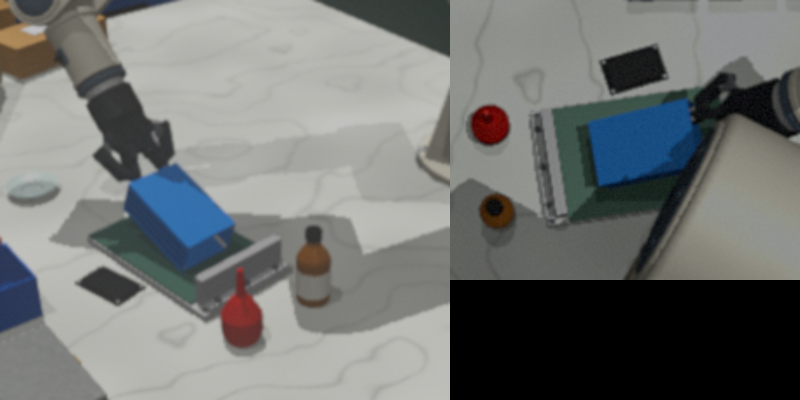

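The housing leans about 69°, supported by the fingers at (140,170) in the left image. The last 20° I'll do more slowly.

Emit:
carry_out([
  [[-0.012,0,0.0025,0,0.033,0],[-0.0235,0,0.0055,0,0.067,0],[-0.035,0,0.009,0,0.1,0],[-0.047,0,0.013,0,0.133,0],[-0.058,0,0.0168,0,0.167,0]],
])

```text
clock: 7.68
eef_pos: [588.4, -147.8, 78.6]
tcp_rot: [3.138, -0.91, 1.71]
contact_force: [0.9, -1.3, -0.5]
opening: 0.402
```

```bash
python3 fit.py
```

```text
7.6833 [ 588.4 -147.8   78.6] [ 3.138 -0.91   1.71 ] [ 0.9 -1.3 -0.5] 0.4 [-0.57  0.86  1.49  0.65  1.5  -1.  ]
s 108.7 lat -1.1 h 51.3 phi 52.1
top 2098 1532 normal [-0.199 -0.008  0.98 ] theta 78.5 latskew -0.5
  b range [  3.82496853 135.82988355] a med 55.4 L [-42.21347607  43.50715289]
  rect [70.   0.3] [135.5  87.7] 0.1
scene 1717 878 normal [-0.186  0.019  0.982] theta 79.3 latskew 1.1
  b range [-3.51694087e-02  1.34066278e+02] a med 56.5 L [-48.18382971  34.11043868]
  rect [67.4 -6.5] [ 87.3 138.2] 88.3
```

Emit:
carry_out([
  [[-0.0095,0,0.002,0,0.027,0],[-0.019,0,0.0045,0,0.053,0],[-0.028,0,0.007,0,0.08,0],[-0.0375,0,0.01,0,0.107,0],[-0.0467,0,0.013,0,0.133,0]],
])

```text
clock: 8.2
eef_pos: [589.0, -155.6, 59.4]
tcp_rot: [3.139, -1.053, 1.708]
contact_force: [-0.2, -1.4, -0.9]
opening: 0.4
```

```bash
python3 fit.py;python3 look.py 7
```

```text
8.2 [ 589.  -155.6   59.4] [ 3.139 -1.053  1.708] [-0.2 -1.4 -0.9] 0.4 [-0.61  0.96  1.43  0.7   1.61 -1.04]
s 114.9 lat -0.6 h 34.5 phi 60.3
top 2072 1473 normal [-0.052 -0.001  0.999] theta 87.0 latskew -0.1
  b range [  3.34517601 136.03077412] a med 55.2 L [-41.68807479  44.04468981]
  rect [70.1  1.1] [137.5  87.2] 0.1
scene 1443 797 normal [-0.039 -0.009  0.999] theta 87.7 latskew -0.5
  b range [  0.42173387 133.23520512] a med 56.3 L [-47.94184822  33.72360705]
  rect [68.6 -6. ] [ 86.4 141.3] 89.9
8.3 [ 588.3 -155.6   58.1] [-3.14  -1.053  1.704] [-0.3 -1.  -1.6] 0.4 [-0.61  0.96  1.43  0.7   1.61 -1.04]
s 114.9 lat 0.1 h 33.2 phi 60.3
```

View pics/both7.png

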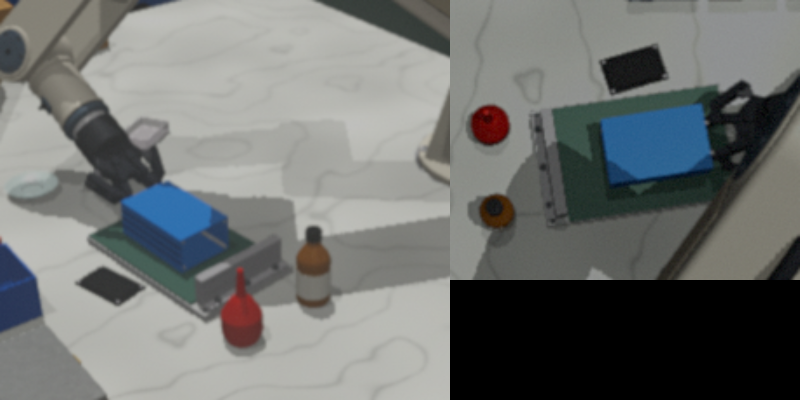

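The housing is at about 87°, nearly flat, still resting on the fingers. I'll lower straight down to finish the set-down and clear the rim.

Emit:
carry_out([
  [[-0.0045,0,0.0025,0,0,0],[-0.009,0,0.005,0,0,0],[-0.0135,0,0.0075,0,0,0],[-0.018,0,0.01,0,0,0],[-0.0235,0,0.0135,0,0,0]],
])

```text
clock: 8.82
eef_pos: [589.0, -155.2, 49.2]
tcp_rot: [3.138, -1.05, 1.709]
contact_force: [-0.1, 0.3, -0.3]
opening: 0.398
```

```bash
python3 fit.py
```

```text
8.8167 [ 589.  -155.2   49.2] [ 3.138 -1.05   1.709] [-0.1  0.3 -0.3] 0.4 [-0.6   0.97  1.43  0.7   1.6  -1.05]
s 114.6 lat -0.7 h 24.3 phi 60.2
top 2045 1507 normal [ 0.    -0.001  1.   ] theta 90.0 latskew -0.1
  b range [ -0.43812748 132.75393123] a med 55.3 L [-42.32334367  43.91468026]
  rect [66.2  0.7] [ 88.2 137. ] 89.8
scene 1393 790 normal [ 0.005 -0.003  1.   ] theta 90.3 latskew -0.2
  b range [ -3.12051419 130.61753448] a med 57.1 L [-48.88996375  33.37087472]
  rect [63.3 -7.1] [140.4  86.7] 0.5
```

The housing is flat at 90.0° with no force on the tool. I'll drop the finger slightly and withdraw it along its axis.

Emit:
carry_out([
  [[-0.007,0,0,0,0,0],[-0.007,0,-0.02,0,0,0],[-0.007,0,-0.05,0,0,0],[-0.007,0,-0.09,0,0,0],[-0.007,0,-0.135,0,0,0]],
])

```text
clock: 9.33
eef_pos: [595.5, -204.2, 74.2]
tcp_rot: [3.14, -1.05, 1.708]
contact_force: [0.2, -1.1, 0.8]
opening: 0.401
```

```bash
python3 fit.py; python3 look.py 8; python3 - <<'E'
from plan import *
inc([pose(172,50,np.radians(d)) for d in (54,47,40,33,26)])
E
```

```text
9.3333 [ 595.5 -204.2   74.2] [ 3.14  -1.05   1.708] [ 0.2 -1.1  0.8] 0.4 [-0.65  0.98  1.34  0.67  1.68 -1.02]
s 164.0 lat -0.5 h 49.2 phi 60.2
top 2014 1485 normal [0.001 0.008 1.   ] theta 90.0 latskew 0.5
  b range [ -0.58964705 132.23859015] a med 55.5 L [-41.91611046  44.09938281]
  rect [65.5  0.9] [137.   87.9] 0.0
scene 1363 754 normal [-0.003  0.001  1.   ] theta 89.8 latskew 0.1
  b range [ -1.4578669  129.95280747] a med 56.2 L [-48.41682791  34.30590148]
  rect [63.8 -6.8] [137.7  86. ] 0.9
9.4333 [ 596.7 -206.5   75.3] [ 3.133 -1.047  1.712] [ 0.2 -0.4 -0.4] 0.4 [-0.65  0.98  1.34  0.67  1.68 -1.02]
s 166.5 lat -1.5 h 50.3 phi 60.0
   [ 596. -211.   77.] [-0.0022, -0.0016, -0.0192, 0.0007, -0.1022, 0.0017] dist 8 ang 6.1
   [ 596. -210.   79.] [0.0038, -0.0016, -0.0181, 0.0008, -0.2189, 0.0017] dist 7 ang 13.1
   [ 595. -208.   80.] [0.0097, -0.0016, -0.0164, 0.0009, -0.3355, 0.0017] dist 8 ang 20.1
   [ 595. -206.   82.] [0.0153, -0.0016, -0.0139, 0.001, -0.4522, 0.0016] dist 8 ang 27.1
   [ 595. -204.   83.] [0.0205, -0.0015, -0.0108, 0.0011, -0.5689, 0.0016] dist 9 ang 34.1
```

View pics/both8.png

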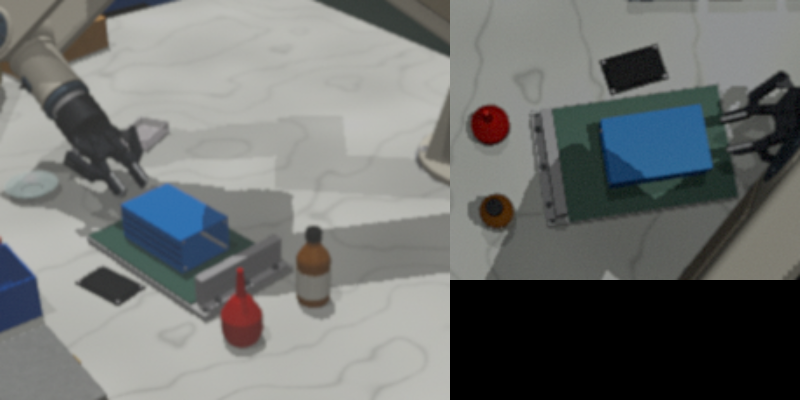

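The housing lies flat at (600–712,108–185) in the top crop, and the fingers are clear at (725–745,120–150). I'll turn the tool upright.

Emit:
carry_out([
  [[-0.002,0,-0.019,0,-0.1,0],[0.004,0,-0.018,0,-0.22,0],[0.01,0,-0.016,0,-0.335,0],[0.015,0,-0.014,0,-0.45,0],[0.02,0,-0.011,0,-0.57,0]],
], hand=0.4)

```text
clock: 9.95
eef_pos: [595.4, -203.0, 82.8]
tcp_rot: [3.139, -0.449, 1.707]
contact_force: [-0.8, 0.4, 0.8]
opening: 0.596
```

```bash
python3 - <<'E'
from plan import *
cur(); inc([pose(170,45,np.radians(d)) for d in (20,13,6,0)]+[pose(168,12,0)])
E
```

```text
9.95 [ 595.4 -203.    82.8] [ 3.139 -0.449  1.707] [-0.8  0.4  0.8] 0.6 [-0.51  0.69  1.58  0.39  1.18 -0.85]
s 171.5 lat -0.6 h 49.8 phi 25.7
   [ 594. -200.   79.] [0.0031, -0.0014, 0.0127, 0.0017, -0.095, 0.002] dist 5 ang 5.7
   [ 594. -197.   79.] [0.0092, -0.0014, 0.0137, 0.0019, -0.2117, 0.0019] dist 7 ang 12.7
   [ 594. -195.   80.] [0.015, -0.0014, 0.0154, 0.002, -0.3283, 0.0018] dist 9 ang 19.7
   [ 593. -193.   80.] [0.0199, -0.0014, 0.0174, 0.0021, -0.4283, 0.0017] dist 11 ang 25.7
   [ 593. -191.   47.] [-0.0114, -0.0016, 0.0939, 0.0021, -0.4283, 0.0017] dist 38 ang 25.7
```

Emit:
carry_out([
  [[0.003,-0.0015,0.0127,0.001,-0.095,0.001],[0.009,-0.0015,0.0137,0.002,-0.21,0.002],[0.015,-0.0015,0.0155,0.002,-0.328,0.002],[0.02,-0.0015,0.0175,0.002,-0.428,0.002],[-0.0114,-0.0015,0.094,0.002,-0.428,0.002]],
])

```text
clock: 10.37
eef_pos: [596.5, -188.8, 52.2]
tcp_rot: [3.134, 0.004, 1.709]
contact_force: [2.0, 0.4, -0.8]
opening: 0.594
```

```bash
python3 fit.py; python3 look.py 9; python3 - <<'E'
from plan import *
inc([pose(s,10,0) for s in (160,150,140,130,120)])
E
```

```text
10.3667 [ 596.5 -188.8   52.2] [3.134 0.004 1.709] [ 2.   0.4 -0.8] 0.59 [-0.31  0.59  1.77 -0.    0.77 -0.45]
s 166.3 lat -3.7 h 17.2 phi -0.2
top 2022 1525 normal [ 0.001 -0.002  1.   ] theta 90.1 latskew -0.1
  b range [ -0.3030744  132.00441523] a med 55.5 L [-41.97107252  43.45064796]
  rect [65.2  0.8] [ 87.6 137.6] 89.8
scene 1141 707 normal [ 0.007 -0.007  1.   ] theta 90.4 latskew -0.4
  b range [ -1.79403325 124.52119151] a med 57.0 L [-48.69296491  31.19098905]
  rect [61.2 -8.2] [135.3  84. ] 0.8
10.4667 [ 590.  -187.7   43.6] [-3.134 -0.009  1.708] [-1.1  0.3 -0.5] 0.6 [-0.31  0.6   1.77  0.01  0.77 -0.46]
s 164.1 lat 2.9 h 8.6 phi 0.5
   [ 592. -183.   45.] [0.0172, 0.0024, 0.0028, -0.0039, -0.0076, 0.0004] dist 7 ang 0.5
   [ 591. -173.   45.] [0.0422, 0.0024, 0.003, -0.0039, -0.0076, 0.0004] dist 17 ang 0.5
   [ 589. -163.   45.] [0.0672, 0.0025, 0.0032, -0.0039, -0.0076, 0.0004] dist 27 ang 0.5
   [ 588. -153.   45.] [0.0922, 0.0025, 0.0034, -0.0039, -0.0076, 0.0004] dist 37 ang 0.5
   [ 587. -143.   45.] [0.1172, 0.0025, 0.0036, -0.0039, -0.0076, 0.0004] dist 47 ang 0.5
```

View pics/both9.png

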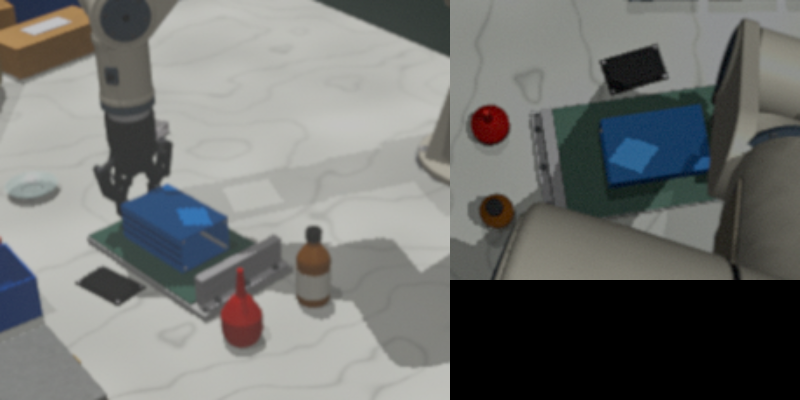

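Emit:
carry_out([
  [[0.016,0,0.002,0,0,0],[0.036,0,0.002,0,0,0],[0.056,0,0.002,0,0,0],[0.076,0,0.002,0,0,0],[0.096,0,0.002,0,0,0]],
])

```text
clock: 10.98
eef_pos: [588.2, -152.4, 46.6]
tcp_rot: [-3.141, -0.005, 1.704]
contact_force: [-0.4, -3.4, 1.3]
opening: 0.598
```

```bash
python3 fit.py; python3 - <<'E'
from plan import *
inc([pose(s,10,0) for s in (115,105,95,90,85)])
E
```

```text
10.9833 [ 588.2 -152.4   46.6] [-3.141 -0.005  1.704] [-0.4 -3.4  1.3] 0.6 [-0.26  0.58  1.8   0.01  0.76 -0.4 ]
s 128.9 lat -0.2 h 11.6 phi 0.3
top 1776 1283 normal [ 0.009 -0.002  1.   ] theta 90.5 latskew -0.1
  b range [-22.64543327  98.06753448] a med 55.9 L [-42.40295031  43.30996724]
  rect [39.7  0.8] [128.5  87.6] 0.0
scene 1153 729 normal [-0.    -0.004  1.   ] theta 90.0 latskew -0.2
  b range [-26.05483095 102.77351261] a med 56.6 L [-48.85996701  30.915435  ]
  rect [37.4 -8.8] [134.2  84.5] 1.2
   [ 586. -139.   45.] [0.0325, 0.0001, 0.0036, -0.0014, -0.006, 0.0005] dist 13 ang 0.4
   [ 585. -129.   45.] [0.0575, 0.0001, 0.0038, -0.0014, -0.006, 0.0005] dist 23 ang 0.4
   [ 583. -119.   45.] [0.0825, 0.0001, 0.0039, -0.0014, -0.006, 0.0005] dist 33 ang 0.4
   [ 583. -114.   45.] [0.095, 0.0001, 0.004, -0.0014, -0.006, 0.0005] dist 38 ang 0.4
   [ 582. -109.   45.] [0.1075, 0.0001, 0.0041, -0.0014, -0.006, 0.0005] dist 43 ang 0.4
```

Emit:
carry_out([
  [[0.016,0,0.002,0,0,0],[0.032,0,0.002,0,0,0],[0.048,0,0.002,0,0,0],[0.064,0,0.002,0,0,0],[0.08,0,0.002,0,0,0]],
])

```text
clock: 11.5
eef_pos: [583.7, -120.5, 45.6]
tcp_rot: [-3.14, -0.006, 1.705]
contact_force: [-0.3, -2.8, 1.2]
opening: 0.6
```

Emit:
carry_out([
  [[0.004,0,0,0,0,0],[0.008,0,0,0,0,0],[0.012,0,0,0,0,0],[0.015,0,0,0,0,0],[0.015,0,0,0,0,0]],
])

```text
clock: 11.92
eef_pos: [582.9, -114.9, 45.5]
tcp_rot: [-3.14, -0.006, 1.705]
contact_force: [0.7, -0.9, 0.0]
opening: 0.598
```

```bash
python3 fit.py
```

```text
11.9167 [ 582.9 -114.9   45.5] [-3.14  -0.006  1.705] [ 0.7 -0.9  0. ] 0.6 [-0.2   0.57  1.84  0.01  0.74 -0.34]
s 91.0 lat 0.1 h 10.5 phi 0.3
top 1675 1211 normal [-0.004  0.001  1.   ] theta 89.8 latskew 0.0
  b range [-59.87214505  51.41097964] a med 55.6 L [-42.00617552  44.09929075]
  rect [-2.3  1.4] [117.8  88. ] 0.4
scene 1192 787 normal [-0.002  0.002  1.   ] theta 89.9 latskew 0.1
  b range [-61.46046096  67.43134496] a med 56.6 L [-47.89538249  31.20170591]
  rect [ 3.3 -8.6] [132.7  83.1] 0.2
```

Emit:
carry_out([
  [[0.0025,0,0,0,0,0],[0.005,0,0,0,0,0],[0.0075,0,0,0,0,0],[0.01,0,0,0,0,0],[0.01,0,0,0,0,0]],
])

```text
clock: 12.43
eef_pos: [582.3, -110.9, 45.5]
tcp_rot: [-3.14, -0.006, 1.705]
contact_force: [0.1, -0.6, -0.5]
opening: 0.602
```

Emit:
carry_out([
  [[0.002,0,0,0,0,0],[0.004,0,0,0,0,0],[0.006,0,0,0,0,0],[0.006,0,0,0,0,0]],
])

```text
clock: 12.77
eef_pos: [582.2, -110.3, 45.9]
tcp_rot: [-3.14, -0.004, 1.705]
contact_force: [-1.1, -11.6, 1.0]
opening: 0.602
```

```bash
python3 fit.py
```

```text
12.7667 [ 582.2 -110.3   45.9] [-3.14  -0.004  1.705] [ -1.1 -11.6   1. ] 0.6 [-0.19  0.57  1.84  0.    0.74 -0.33]
s 86.4 lat 0.1 h 10.9 phi 0.2
top 1606 1174 normal [0.001 0.009 1.   ] theta 90.1 latskew 0.5
  b range [-64.39452948  45.64694764] a med 55.3 L [-41.79615879  43.73615482]
  rect [-7.9  1. ] [115.  88.] 0.1
scene 1310 832 normal [-0.    -0.004  1.   ] theta 90.0 latskew -0.2
  b range [-67.76147374  65.08268243] a med 56.8 L [-48.35683653  31.69386472]
  rect [-1.8 -7.9] [ 84.5 137.7] 89.5
```

The force rose to 11.6 N and the TCP stopped, so the foot is seated on the bar. I'll back off, lift away and check.

Emit:
carry_out([
  [[-0.01,0,0,0,0,0],[-0.03,0,0,0,0,0],[-0.07,0,0,0,0,0],[-0.12,0,-0.03,0,0,0],[-0.15,0,-0.1,0,0,0]],
])

```text
clock: 13.28
eef_pos: [588.2, -169.2, 82.6]
tcp_rot: [-3.135, -0.008, 1.705]
contact_force: [-0.1, -0.1, 0.2]
opening: 0.603
```

Emit:
carry_out([
  [[-0.05,0,-0.08,0,0,0],[-0.12,0,-0.16,0,0,0],[-0.2,0,-0.24,0,0,0],[-0.28,0,-0.3,0,0,0],[-0.34,0,-0.3,0,0,0]],
])

```text
clock: 13.7
eef_pos: [611.2, -307.4, 210.8]
tcp_rot: [3.136, -0.001, 1.705]
contact_force: [1.4, -0.9, 0.1]
opening: 0.602
```

Emit:
carry_out([
  [[-0.08,0,0,0,0,0],[-0.16,0,0,0,0,0],[-0.22,0,0,0,0,0],[-0.22,0,0,0,0,0],[-0.22,0,0,0,0,0]],
])

```text
clock: 14.12
eef_pos: [619.9, -392.2, 203.4]
tcp_rot: [-3.14, -0.007, 1.703]
contact_force: [-0.5, 0.7, 0.6]
opening: 0.6
```

```bash
python3 fit.py; python3 look.py 10; python3 - <<'E'
from plan import *
for n in('scene','top'):
    f=shot(n); W=world(f)
    for t in ['housing','housing_heel','stop_face','solvent','blower','end_panel','sample_box','dish','loupe','driver']:
        print(t,[(np.round(d['point']),round(d['confidence'],2)) for d in nets.tip_of(t,n)][:1])
    hsv=cv2.cvtColor(f['img'],cv2.COLOR_RGB2HSV); Q=W-HEEL; S=-Q@ex; L=Q@ey; H=Q[...,2]
    for l0 in(-30,-15,0,15,30):
        b=(hsv[...,0]>98)&(hsv[...,0]<125)&(hsv[...,1]>110)&(abs(H-56)<3)&(abs(L-l0)<6)&(S<90)&(S>-110)
        g=(hsv[...,1]<70)&(abs(H-42)<3)&(abs(L-l0)<6)&(S>-110)&(S<-50)
        print(n,l0,'foot %.1f mouth %.1f'%(S[b].min(),S[b].max()),'bar face %.1f'%S[g].max() if g.any() else '')
E
```

```text
14.1167 [ 619.9 -392.2  203.4] [-3.14  -0.007  1.703] [-0.5  0.7  0.6] 0.6 [-0.57  0.57  1.41  0.    1.17 -0.7 ]
s 370.8 lat 0.5 h 168.4 phi 0.4
top 2058 1483 normal [0.004 0.004 1.   ] theta 90.2 latskew 0.2
  b range [-64.62038982  67.90504072] a med 55.5 L [-41.82478697  44.14502277]
  rect [1.6 0.9] [135.7  87.6] 0.2
scene 1201 855 normal [ 0.006 -0.003  1.   ] theta 90.3 latskew -0.2
  b range [-67.86640507  64.86325481] a med 56.6 L [-48.24524716  33.57078596]
  rect [-0.6 -5.6] [139.9  87.7] 1.5
14.2167 [ 620.1 -390.3  203.5] [-3.14  -0.007  1.705] [-0.2  0.9  0.4] 0.6 [-0.57  0.56  1.41  0.    1.17 -0.7 ]
s 368.9 lat 0.1 h 168.5 phi 0.4
housing [(array([567.,  42.,  45.]), 0.72)]
housing_heel [(array([565.,  42.,  17.]), 0.87)]
stop_face [(array([563.,  44.,  17.]), 0.79)]
solvent [(array([494., 131.,   1.]), 0.61)]
blower [(array([622., 142.,  -1.]), 0.58)]
end_panel [(array([707., -71.,   3.]), 0.82)]
sample_box [(array([ 437., -444.,   -1.]), 0.83)]
dish [(array([ 681., -388.,    1.]), 0.82)]
loupe [(array([551., 527.,  -1.]), 0.97)]
driver [(array([433., 450.,  -2.]), 0.8
[... 205 characters left out ...]
9.1 mouth 68.0 bar face -68.8
housing [(array([566.,  42.,  42.]), 0.67)]
housing_heel [(array([561.,  35.,  15.]), 0.79)]
stop_face [(array([566.,  36.,  20.]), 0.97)]
solvent [(array([492., 127.,  -2.]), 0.88)]
blower [(array([629., 141.,   3.]), 0.77)]
end_panel [(array([714., -67.,  -0.]), 0.6)]
sample_box [(array([ 436., -443.,   -5.]), 0.74)]
dish [(array([ 681., -389.,    0.]), 0.83)]
loupe [(array([548., 524.,   2.]), 0.59)]
driver [(array([432., 446.,   2.]), 0.68)]
top -30 foot -67.0 mouth 72.4 bar face -70.6
top -15 foot -67.8 mouth 71.8 bar face -70.1
top 0 foot -67.7 mouth 72.2 bar face -69.1
top 15 foot -67.9 mouth 72.3 bar face -69.9
top 30 foot -67.8 mouth 71.9 bar face -69.7
```

View pics/both10.png

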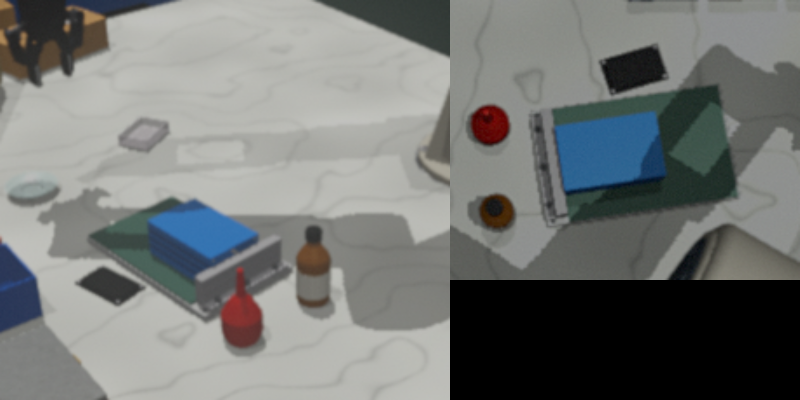

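The housing lies flat against the bar, with its foot edge at (555–565,130–190) in the top crop. The arm is clear and the bystanders are where they were.

```bash
python3 -c "
from rig import r
print(r.sign_off())"
```

```text
the job is handed in; nothing more can be done
None
```

I tipped the housing over its heel with the fingertips in its mouth, eased it down flat on the mat, and pushed it along until its foot seated on the stop bar. The job is handed in at about 15 s of the 61 s allowed; the interface gave no verdict.

- **Tipping:** I followed the housing in the depth images at seven points from 37° to flat. The heel stayed put to within about 1 mm until the last few degrees, when the foot slid 3–4 mm toward the bar. The fingers carried it all the way down at about 0.3–0.5 rad/s, judged by the tool's motion. Force readings were 1–2 N, close to the sensor's noise.
- **Final pose:** It lies at 90.0–90.3° with the stop side up. It is square to the bar within about 0.5° and centred within about 1 mm in the top camera.
- **Contact with the bar:** The push force rose to 11.6 N and the tool stopped. The images put the foot within about 2–3 mm of the bar face, which is about the calibration accuracy.
- **Bystanders:** All were found within about 8 mm of their first positions, the order of the detection scatter, and the arm is clear of everything.
- **Checks that disagreed:** The scene camera put the housing 6–8 mm off centre because part of it was hidden or dropped from the colour mask. I trusted the top camera, which saw its full width. The scene camera's gap readings also scatter by about ±3 mm.

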